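Roll the condiment caddy into its bay

TASK

Push the little wheeled caddy forward by its handle until its front castors trail straight, while it is still outside the wooden bay; then steer it nose first into the bay and push it on by feel, its front wheels over the ridge of the wheel stop, until it has been pressed home against the sprung buffer with a push of about 14 N; let go so that it stays parked behind the ridge. Keep it on its wheels, do not ram the bay, keep the tin and the timer standing in the tray, and leave the spice jar, glass jar and mug alone.

Things in the scene. Friction and masses are not known exactly. Their poses are not given: they have to be found in the camera images.
- caddy: Wooden tray on four small wheels, 220 long (its x; forward = +x) x 130 wide (its y), rim 60 high. Origin on the worktop under the tray's middle, z up. Two swivel castors under the front: pivots at x = +75, y = +-35, wheels 28 in diameter, each axle 14 from its pivot, so at x = +61 when trailing straight. Rolls freely (about 0.5 N). With its tin and timer it weighs 0.9 to 1.4 kg.
- rear_axle (a point): Midpoint of the line through the caddy's two rear wheels (28 in diameter, 96 apart), at x = -75, 14 above the worktop; axes as the caddy. These wheels roll but do not swivel: the caddy turns about this point and drags if it is pushed sideways here.
- caddy_handle (a point): Middle of the handle's level steel bar at the caddy's rear: 12 thick, running along the caddy's y, 76 clear between its two posts, centre 125 above the worktop and at x = -105 in the caddy's frame; axes as the caddy. It can be pinched from above across the bar (closing along the caddy's x). The tin in the tray (top 100 high) stands at least 30 ahead of the bar.
- caddy_nose (a point): Middle of the front face of the caddy's tray (x = +110, y = 0, 42 above the worktop in the caddy's frame; the face spans 34 to 60 high); axes as the caddy.
- castor_left (a joint): Swivel angle in rad of the front left castor (+y side): 0 = wheel trails straight behind its pivot as the caddy rolls forward, positive = turned anticlockwise seen from above. Turns without stops.
- castor_right (a joint): The same for the front right castor (-y side).
- dock: The wooden bay, fixed: two side walls 50 high, 139 apart (caddy: 130), and an end wall. Origin on the worktop at the middle of the mouth; x points straight into the bay (as the parked caddy points), y left of that, z up. The mouth flares from 175 wide at x = 0 to 139 at x = 45; the walls end at x = 240. A push of over 20 N on the handle counts as ramming.
- stop_zone (a point): Fixed point of the bay at x = 127, on the worktop; axes as the bay. An aluminium wheel stop is clamped near it: a round ridge 3.5 high across the floor, its middle 25 before to 25 beyond this point. That setting is NOT measured and differs each time. Behind the ridge lies a plate 1.5 thick, and 58 beyond the ridge stands the face of the buffer.
- buffer_zone (a point): Fixed point of the bay at x = 185, 42 high. The face of the sprung rubber buffer, 32 to 52 high, is within 25 of it. Taking the front wheels over the ridge needs about 4 to 11 N; they drop behind it as the nose meets the buffer, which then gives 4 N per mm for 7 mm before it is solid. Let go, the caddy stays with its wheels behind the ridge and its handle outside the bay.
- tin: Tin can, diameter 75, 58 high, loose in the rear part of the caddy's tray; origin at the centre of its underside.
- timer: Clockwork kitchen timer, diameter 70, 50 high, loose in the front part of the caddy's tray; origin at the centre of its underside.
- spice_jar: Spice jar with a red cap, diameter 45, 106 high, bystander beyond the caddy; origin at the centre of its underside.
- jar: Glass jar with a grey lid, 66 x 72, 102 high, bystander beyond the caddy's way; origin at the centre of its underside.
- mug: Mug with a handle, 89 in diameter (124 over the handle), 94 high, bystander beyond the bay; origin at the centre of its underside.

How it is judged:
On the way, in this order (a step that is already met when the one before it is completed fails the run):
1. the caddy has been rolled at least 50 mm, both castors trail within 0.3 rad of straight, and its nose is still outside the bay's mouth (distance of caddy from where it was at the start of the episode above 0.05 m and x of caddy_nose in the frame of dock below 0 m and value of joint castor_left between -0.3 and 0.3 rad and value of joint castor_right between -0.3 and 0.3 rad), for 0.1 s.
2. the caddy is pressed home against the buffer: over 18 N between caddy and bay, the front wheels' load on the stop included (about 10 N of push) (contact force between caddy and dock above 18 N and x of caddy_nose in the frame of dock above 0.15 m), for 0.1 s.
At the end, for the whole second after the job is handed in: The caddy rests level (0.06 rad) in the bay, nose 150 to 220 mm past the mouth, within 10 mm of its middle line and 0.08 rad of its direction, front wheels behind the ridge so that the wheel stop bears them (over 1.8 N), both castors within 0.3 rad of straight (x of caddy_nose in the frame of dock between 0.15 and 0.22 m and y of caddy_nose in the frame of dock between -0.01 and 0.01 m and angle between the x axis of caddy and the x axis of dock, either way round below 0.08 rad and contact force between caddy and dock above 1.8 N and linear speed of caddy below 0.01 m/s and angle between caddy's own z axis and vertical below 0.06 rad and value of joint castor_left between -0.3 and 0.3 rad and value of joint castor_right between -0.3 and 0.3 rad); the robot touches nothing.
It fails at once if the caddy rams or is forced against the bay (over 35 N) (contact force between caddy and dock above 35 N).
It fails at once if the caddy is lifted off its wheels or tipped (height (world z) of caddy above 0.02 m or angle between caddy's own z axis and vertical above 0.25 rad).
It fails at once if the tin or the timer falls over or leaves the tray (angle between any of tin, timer's own z axis and vertical above 0.4 rad or horizontal distance between tin and caddy above 0.1 m or horizontal distance between timer and caddy above 0.11 m).
It fails at once if the spice jar, the glass jar or the mug is disturbed (over 25 mm) (distance of any of spice_jar, jar, mug from where it was at the start of the episode above 0.025 m).
It also fails if it takes over 59 s, if anything falls off the work surface, if the arm or the gripper's body presses on something with over 40 N, if the wrist force passes 120 N, or if a joint passes its speed limit or range.

ROBOT

A 6-joint arm with a two-finger parallel gripper is mounted at the origin on the work surface; the furniture and walls round the work are solid. World frame = base frame: x ahead of the robot, y to its left, z up, the work surface at z = 0. Lengths are in m, angles in rad, forces in N, time in s.
With the tool pointing down it reaches from about 0.25 to 0.775 m from the base axis. Payload 4 kg.
Tool frame: the origin (TCP) lies at the very end of the fingers, on their centre line; the grasp point (between the pads) lies 19 mm behind it; z points along the fingers, y is the line along which they close (so a half turn about z gives the same grasp; the last joint's range is limited). The gripper opens to 94 mm and grips with 3 to 60 N. Pads are 16 mm wide; open, the fingers measure 119 mm over their backs; the gripper's body (75 mm by 177 mm) begins 78 mm behind the grasp point.
Start: joints at [-1.224, 0.087, 1.371, -0, 1.684, -0.103], TCP at [0.239, -0.495, 0.206] pointing down, gripper open.
Joint ranges: [-3.1, 3.1], [-0.76, 2.03], [0.27, 2.55], [-1.08, 4.22], [0.17, 2.65], [-2.57, 2.57]. Speed limits (rad/s): [2.79, 2.79, 3.14, 3.14, 3.14, 3.14].

INTERFACE

Orientations are given as [roll, pitch, yaw] about the fixed x, y, z axes, in that order (R = Rz(yaw) Ry(pitch) Rx(roll)).
In Python, from bench import robot gives the robot as it stands. The module is installed in compiled form; this text tells all that it offers.
- The arm moves only by the tool move_arm, never from a script. Its argument "deltas" is one flat list of numbers, 7 for each row, row after row: the turn, a rotation vector about the tool's x, y, z in rad, then the shift along the tool's x, y, z in cm, then the closure, from -1 (fully open) to 1 (shut). A call has 1 to 8 rows; each row is the pose to reach, as a shift and turn from the pose commanded when the call began, along the tool's axes at that moment; what a row does not reach only later rows make up. A row lasts 1/10 s, in which the tool goes at most 50 mm and 8.59 degrees, less where a joint would pass 70% of its speed; a pose out of reach is approached as far as the arm can. A call with a gripper value outside its range is refused whole. The fingers move at their own pace and stop on an object; the grip force is fixed at half the most. Time passes only in rows, so rows that repeat a pose let the fingers close. It gives the time, the measured TCP pose, the force, the opening and the grip force at its end, in the units of the state.
- robot.get_obs(): the state, without advancing time (a new reading comes with each control period).
- robot.snapshot(name): name is "side" or "top" or "wrist"; returns a dict with "image" (384x512x3 uint8, red, green, blue), "depth" (384x512 float32, m along the optical axis (not along the pixel's ray), 0 where there is no reading), "fov_y" (degrees; the focal length in pixels is half the picture's height over the tangent of half this angle, whatever the lens; pixels are square), "cx", "cy" (the principal point, pixels), "origin" and "orientation" of the camera in the world; the wrist camera has in their place "T_tool_cam" (4x4, takes a point from camera to tool coordinates, whose origin is the TCP and whose axes are the flange's). Camera axes: x right, y up, looking along -z (the intrinsics and any distortion apply to the point x, -y, -z); pixel columns grow to the right and rows downward; lengths in m; the calibration is good to about 2 mm. A picture is of the moment at which its call begins: read the wrist's pose just before it.
- robot.close_job(): hands the job in; it is judged then, once.
The state is a dict: "time": time; "joint_positions": joint angles; "qvel": joint speeds; "joint_torque": joint torques, N m; "tool_pos": TCP position; "ee_rot": TCP orientation; "wrist_force": force on the tool from outside, world axes, zero at the start; "wrist_torque": the same for the moment, N m; "width": finger opening in m; "finger_force": force on a finger pad.
Only numpy, scipy, OpenCV 4.12 (cv2) and the standard library are available. Lean on these libraries where they do the work, as an engineer would, in place of code of your own. Each camera call takes 0.05 s, during which the arm holds its last target. There are 200 camera calls.

## Working session

There is one attempt and no reset: what is moved stays moved. The work goes in short steps, Python scripts to look and compute and a tool call to move; the robot and the scene stay as the last step left them, time stands still between calls to the robot, and variables do not carry over. Pictures are saved under pics/ and viewed, at most 13 in all, crops included, and the job is handed in when it is done.

Besides the shell and the picture viewer there is one more tool, called as name(argument=value, ...) on one line, values as JSON. move_arm: Moves the arm, as the interface text tells. Its arguments: {"type":"object","properties":{"deltas":{"type":"array","items":{"type":"number"}}},"required":["deltas"]}

```bash
mkdir -p pics; cat > h.py <<'E'
import numpy as np, cv2
from bench import robot
from scipy.spatial.transform import Rotation as R
def snap(n):
    o=robot.get_obs(); s=robot.snapshot(n); 
    H=s["image"].shape[0]; s["f"]=H/2/np.tan(np.radians(s["fov_y"])/2)
    if n=="wrist":
        T=np.eye(4); T[:3,:3]=R.from_euler("xyz",o["ee_rot"]).as_matrix(); T[:3,3]=o["tool_pos"]
        s["T"]=T@np.array(s["T_tool_cam"])
    else:
        T=np.eye(4); q=np.array(s["orientation"])
        T[:3,:3]=q if q.shape==(3,3) else R.from_euler("xyz",q).as_matrix() if q.size==3 else R.from_quat(q).as_matrix()
        T[:3,3]=s["origin"]; s["T"]=T
    return s
def ray(s,u,v):
    d=np.array([(u-s["cx"])/s["f"],-(v-s["cy"])/s["f"],-1.])
    return s["T"][:3,3], s["T"][:3,:3]@d
def onz(s,u,v,z):
    o,d=ray(s,u,v); return o+d*(z-o[2])/d[2]
def cloud(s):
    h,w=s["depth"].shape; v,u=np.mgrid[:h,:w]
    D=s["depth"]; P=np.stack([(u-s["cx"])/s["f"]*D,-(v-s["cy"])/s["f"]*D,-D],-1)
    return P@s["T"][:3,:3].T+s["T"][:3,3]
E
python3 - <<'E'
from h import *
for n in ["top","side","wrist"]:
    s=snap(n); cv2.imwrite(f"pics/{n}0.png",s["image"][:,:,::-1])
    np.savez(f"{n}0.npz",image=s["image"],P=cloud(s),T=s["T"],f=s["f"],cx=s["cx"],cy=s["cy"])
    print(n,{k:s[k] for k in s if k not in("image","depth")})
print(robot.get_obs())
a=cv2.imread("pics/top0.png");b=cv2.imread("pics/side0.png")
E
```

```text
top {'fov_y': 45.87228580157014, 'cx': 255.73224198038065, 'cy': 201.75830683284, 'origin': array([ 0.50635584, -0.09049187,  1.39541423]), 'orientation': array([ 0.08898567,  0.01575805, -1.60036268]), 'f': np.float64(453.72896942213765), 'T': array([[-0.02955838,  0.99556667, -0.08929342,  0.50635584],
       [-0.99943885, -0.0308448 , -0.01306107, -0.09049187],
       [-0.0157574 ,  0.08885725,  0.99591972,  1.39541423],
       [ 0.        ,  0.        ,  0.        ,  1.        ]])}
side {'fov_y': 46.133190287417136, 'cx': 255.34504400469032, 'cy': 189.56331939069054, 'origin': array([ 0.41778784, -1.20927632,  0.65206107]), 'orientation': array([ 1.13607216, -0.01950043, -0.14665081]), 'f': np.float64(450.86592199240056), 'T': array([[ 0.98907794,  0.04404668, -0.14065816,  0.41778784],
       [-0.14609794,  0.41922382, -0.89605066, -1.20927632],
       [ 0.0194992 ,  0.9068138 ,  0.42108017,  0.65206107],
       [ 0.        ,  0.        ,  0.        ,  1.        ]])}
wrist {'fov_y': 58.93426149954849, 'cx': 250.38812146521636, 'cy': 190.37059017922937, 'T_tool_cam': array([[ 3.6
[... 613 characters left out ...]
]])}
{'time': 0.15, 'joint_positions': array([-1.22407868e+00,  8.78012374e-02,  1.37188393e+00, -4.78479368e-06,
        1.68358265e+00, -1.03118686e-01]), 'qvel': array([ 0.00111903, -0.00049984, -0.00203528,  0.00116287, -0.00044018,
       -0.00073886]), 'joint_torque': array([ 1.36775219e-03, -3.40642512e+01, -3.02792859e+01,  7.18556182e-02,
        3.05337750e-02, -1.09153661e-04]), 'tool_pos': array([ 0.23899524, -0.49490527,  0.20457605]), 'ee_rot': array([-3.13992590e+00, -1.67704898e-04,  4.49835659e-01]), 'wrist_force': array([ 0.2977891 ,  0.19850034, -0.13879416]), 'wrist_torque': array([ 0.00698842, -0.01595303,  0.00551137]), 'finger_force': 0.0, 'width': 0.09456689655358336}
```

View pics/top0.png

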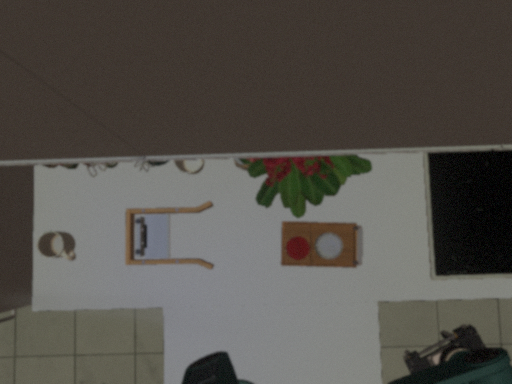

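View pics/side0.png

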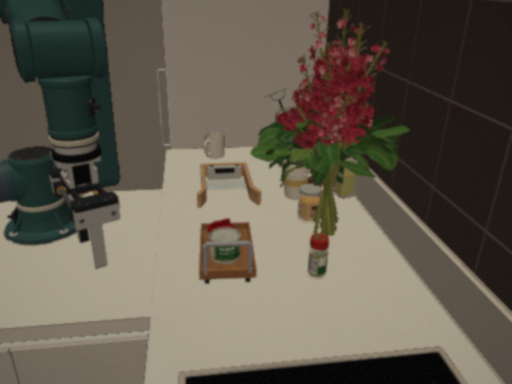

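The top view shows the caddy (cols 281–356, rows 222–266) with its handle at col 359 and nose to the left. The bay's mouth is at col 213, its walls at rows 208/263 and its end at col 126. The side view shows the same line-up, with the handle bar near (228, 243) and the spice jar at (318, 255).

```bash
cat > meas.py <<'E'
from h import *
def wood(s):
    h=cv2.cvtColor(s["image"],cv2.COLOR_RGB2HSV)
    return cv2.inRange(h,(5,90,60),(22,255,255))
def pts(s,m,z):
    v,u=np.nonzero(m); o=s["T"][:3,3]; d=np.stack([(u-s["cx"])/s["f"],-(v-s["cy"])/s["f"],-np.ones(len(u))],-1)@s["T"][:3,:3].T
    return o+d*((z-o[2])/d[:,2])[:,None]
E
python3 - <<'E'
from meas import *
s=snap("top"); m=wood(s); P=cloud(s)
n,l,st,c=cv2.connectedComponentsWithStats(m)
for i in range(1,n):
    if st[i,4]<40: continue
    q=P[l==i]; print(i,st[i],"P lo/hi",np.percentile(q,2,axis=0).round(3),np.percentile(q,98,axis=0).round(3))
# caddy
mm=np.zeros_like(m); mm[215:275,272:362]=m[215:275,272:362]
mm=cv2.morphologyEx(mm,cv2.MORPH_CLOSE,np.ones((15,15)))
X=pts(s,mm,.06)[:,:2].astype(np.float32); print("caddy",cv2.minAreaRect(X))
print([onz(s,*p,.06).round(3) for p in cv2.boxPoints(cv2.minAreaRect(np.argwhere(mm)[:,::-1].astype(np.float32)))])
# depth-based: bay walls height>0.04
B=P[195:275,110:225].reshape(-1,3); B=B[(B[:,2]>.042)&(B[:,2]<.06)]
print("bay depth pts",len(B),B.min(0),B.max(0))
# handle: depth>0.11
C=P[210:280,265:375].reshape(-1,3)
H=C[(C[:,2]>.115)&(C[:,2]<.14)]; print("handle",len(H),H.mean(0) if len(H) else 0,H.min(0) if len(H) else 0,H.max(0) if len(H) else 0)
T=C[(C[:,2]>.05)&(C[:,2]<.07)]; print("rim",len(T),cv2.minAreaRect(T[:,:2].astype(np.float32)))
crop=s["image"][190:290,110:375][:,:,::-1]; cv2.imwrite("pics/c1.png",cv2.resize(crop,None,fx=3,fy=3,interpolation=cv2.INTER_CUBIC))
s2=snap("side"); P2=cloud(s2)
crop=s2["image"][140:300,180:340][:,:,::-1]; cv2.imwrite("pics/c2.png",cv2.resize(crop,None,fx=3.7,fy=3.7,interpolation=cv2.INTER_CUBIC))
# side bay cloud
B=P2[150:215,190:270].reshape(-1,3); B=B[(B[:,2]>.04)&(B[:,2]<.06)]; print("side bay",len(B),np.percentile(B,[1,99],axis=0))
C=P2[225:290,190:265].reshape(-1,3); H=C[(C[:,2]>.113)&(C[:,2]<.14)]; print("side handle",len(H),np.percentile(H,[2,50,98],axis=0) if len(H) else 0)
E
```

```text
1 [303 157  13  15  59] P lo/hi [ 0.668 -0.216  0.33 ] [ 0.698 -0.185  0.475]
9 [270 162  21  24 131] P lo/hi [ 0.64  -0.159  0.299] [ 0.695 -0.112  0.358]
22 [179 203  32   9 110] P lo/hi [0.605 0.064 0.035] [0.628 0.154 0.057]
23 [146 209  29   4  90] P lo/hi [0.606 0.171 0.044] [0.615 0.254 0.057]
24 [126 210  15  54 373] P lo/hi [0.457 0.276 0.021] [0.613 0.314 0.056]
25 [ 282  222   75   45 2096] P lo/hi [ 0.435 -0.359  0.037] [ 0.558 -0.149  0.071]
26 [146 260  29   3  72] P lo/hi [0.456 0.175 0.044] [0.463 0.255 0.055]
27 [180 260  32   8  87] P lo/hi [0.44  0.067 0.045] [0.461 0.155 0.056]
caddy ((0.49693769216537476, -0.25392603874206543), (0.21614781022071838, 0.12411635369062424), 86.81227111816406)
[array([ 0.441, -0.142,  0.06 ]), array([ 0.565, -0.15 ,  0.06 ]), array([ 0.553, -0.366,  0.06 ]), array([ 0.429, -0.357,  0.06 ])]
bay depth pts 1351 [0.4354477  0.0601493  0.04200496] [0.63394414 0.32002205 0.05957937]
handle 163 [ 0.49169964 -0.35732911  0.12895579] [ 0.43816999 -0.36657999  0.11503843] [ 0.54661164 -0.34981649  0.13737736]
rim 644 ((0.49767792224884033, -0.2533811926841736), (0.2202686220407486, 0.13027675449848175), 86.84921264648438)
side bay 617 [[0.43803472 0.06014636 0.04048238]
 [0.62910993 0.31962003 0.05587166]]
side handle 293 [[ 0.43770807 -0.3692779   0.11456903]
 [ 0.4881138  -0.36352748  0.12720001]
 [ 0.54313333 -0.35636141  0.13227468]]
```

View pics/c1.png

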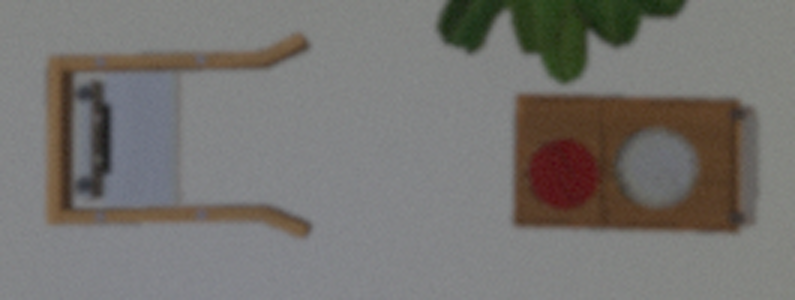

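View pics/c2.png

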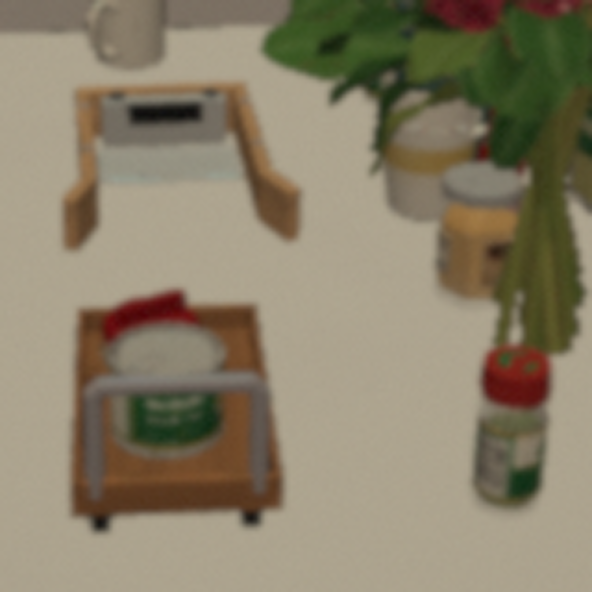

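The enlarged crops show the bar running between its posts, at about (228, 243) in the full side picture. The tin stands clear ahead of it and the bay holds the grey buffer. Next I fit the bay axis and check clearance to the plant.

```bash
python3 - <<'E'
from meas import *
s=snap("top"); m=wood(s); P=cloud(s)
def fit(r0,r1,c0,c1,z=.05):
    mm=np.zeros_like(m); mm[r0:r1,c0:c1]=m[r0:r1,c0:c1]
    # top rim of wall: mean position per column
    Q=[]
    for c in range(c0,c1):
        v=np.nonzero(mm[:,c])[0]
        if len(v): Q.append([*onz(s,c,v.min()-.5,z)[:2],*onz(s,c,v.max()+.5,z)[:2]])
    Q=np.array(Q); a=np.polyfit(Q[:,1],Q[:,0],1); b=np.polyfit(Q[:,3],Q[:,2],1)
    y=.2; print("slope",a[0].round(4),b[0].round(4),"x at y=.2",np.polyval(a,y).round(4),np.polyval(b,y).round(4))
fit(200,220,140,176); fit(255,270,140,176)
v,u=np.nonzero(m[195:275,170:225]); W=np.array([onz(s,a+170,b+195,.05) for a,b in zip(u,v)])
for lo,hi in((.4,.5),(.58,.68)):
    q=W[(W[:,0]>lo)&(W[:,0]<hi)]; print("mouth y",q[:,1].min())
v,u=np.nonzero(m[205:265,120:140]); W=np.array([onz(s,a+120,b+205,.05) for a,b in zip(u,v)]); print("end y outer",W[:,1].max())
for n in("top","side"):
    s2=s if n=="top" else snap(n); Q=cloud(s2).reshape(-1,3)
    # plant / obstacles
    for z0,z1 in((.12,.2),(.2,.3),(.3,.4),(.4,.6)):
        q=Q[(Q[:,2]>z0)&(Q[:,2]<z1)&(Q[:,0]>.45)&(Q[:,0]<.75)&(Q[:,1]>-.5)&(Q[:,1]<.3)]
        for y0 in np.arange(-.4,.2,.1):
            g=q[(q[:,1]>y0)&(q[:,1]<y0+.1)]
            if len(g)>8: print(n,z0,"y%.1f"%y0,len(g),"xmin",np.percentile(g[:,0],2).round(3))
E
```

```text
slope 0.0209 -0.0132 x at y=.2 0.6149 0.6057
slope -0.0139 0.0169 x at y=.2 0.4635 0.4558
mouth y 0.06438655510774695
mouth y 0.06356089763202626
end y outer 0.3157448760265207
top 0.12 y-0.4 137 xmin 0.452
top 0.2 y-0.4 216 xmin 0.667
top 0.2 y-0.3 348 xmin 0.596
top 0.2 y-0.2 786 xmin 0.571
top 0.2 y-0.1 157 xmin 0.597
top 0.2 y0.1 15 xmin 0.71
top 0.2 y0.2 54 xmin 0.699
top 0.3 y-0.4 139 xmin 0.668
top 0.3 y-0.3 1335 xmin 0.616
top 0.3 y-0.2 1284 xmin 0.61
top 0.3 y-0.1 400 xmin 0.616
top 0.3 y0.2 30 xmin 0.694
top 0.4 y-0.2 78 xmin 0.674
side 0.12 y-0.4 230 xmin 0.452
side 0.12 y-0.2 26 xmin 0.649
side 0.2 y-0.4 308 xmin 0.666
side 0.2 y-0.3 746 xmin 0.601
side 0.2 y-0.2 660 xmin 0.57
side 0.2 y-0.1 26 xmin 0.598
side 0.2 y0.2 65 xmin 0.699
side 0.3 y-0.4 240 xmin 0.669
side 0.3 y-0.3 1886 xmin 0.62
side 0.3 y-0.2 914 xmin 0.607
side 0.3 y-0.1 71 xmin 0.614
side 0.3 y0.2 31 xmin 0.695
side 0.4 y-0.4 134 xmin 0.72
side 0.4 y-0.3 1000 xmin 0.703
side 0.4 y-0.2 816 xmin 0.676
side 0.4 y-0.1 147 xmin 0.715
```

```bash
cat >> h.py <<'E'
def delta(cur_p,cur_rpy,p,yaw):
    A=R.from_euler("xyz",cur_rpy); B=R.from_euler("xyz",[np.pi,0,yaw])
    r=(A.inv()*B).as_rotvec(); t=A.inv().apply(np.array(p)-cur_p)*100
    return np.r_[r.round(4),t.round(2)]
E
python3 - <<'E'
from h import *
o=robot.get_obs(); print(delta(o["tool_pos"],o["ee_rot"],[.36,-.44,.205],3.087))
E
```

```text
[-1.0000e-04 -6.0000e-04 -2.6372e+00  1.3290e+01  2.9000e-01  2.0000e-02]
```

move_arm(deltas=[0,0,-0.15,1,0,0,0.15,0,0,-0.3,2,0,0,0.15,0,0,-0.45,3,0,0,0.15,0,0,-0.6,4,0,0,0.15,0,0,-0.75,5,0,0,0.15,0,0,-0.9,6,0,0,0.15,0,0,-1.05,7,0,0,0.15,0,0,-1.2,8,0,0,0.15])

```text
time: 1.15
tool_pos: [0.3115, -0.4603, 0.2055]
ee_rot: [-3.142, 0.0, 1.656]
wrist_force: [-0.0, 0.0, 0.7]
width: 0.04
finger_force: 0.0
```

```bash
python3 - <<'E'
from h import *
o=robot.get_obs(); print(o["time"],o["tool_pos"],o["ee_rot"],o["joint_positions"]);print(delta(o["tool_pos"],o["ee_rot"],[.4919,-.358,.19],3.087))
E
```

```text
1.15 [ 0.31152057 -0.46030786  0.20546679] [-3.14158111e+00  1.71844168e-05  1.65598620e+00] [-1.07783318e+00  1.00199627e-01  1.35670228e+00 -1.75229001e-05
  1.68467955e+00 -1.16302504e+00]
[-0.     0.    -1.431  8.66  18.84   1.55 ]
```

move_arm(deltas=[0,0,-0.14,0.9,1.9,0.1,0.15,0,0,-0.28,1.8,3.8,0.2,0.15,0,0,-0.42,2.7,5.7,0.3,0.15,0,0,-0.56,3.6,7.6,0.5,0.15,0,0,-0.7,4.5,9.5,0.7,0.15,0,0,-0.84,5.4,11.4,0.9,0.15,0,0,-0.98,6.3,13.3,1.1,0.15,0,0,-1.12,7.2,15.2,1.3,0.15])

```text
time: 1.95
tool_pos: [0.4577, -0.3763, 0.1923]
ee_rot: [-3.142, -0.0, 2.776]
wrist_force: [-0.3, -0.4, 0.5]
width: 0.0402
finger_force: 0.0
```

```bash
python3 - <<'E'
from h import *
o=robot.get_obs(); print(o["time"],o["tool_pos"],o["ee_rot"]);print(delta(o["tool_pos"],o["ee_rot"],[.4919,-.358,.18],3.087))
E
```

```text
1.95 [ 0.45773344 -0.37625905  0.19234057] [-3.14152066e+00 -2.43874010e-05  2.77561374e+00]
[-1.000e-04 -0.000e+00 -3.114e-01 -2.540e+00  2.930e+00  1.230e+00]
```

move_arm(deltas=[0,0,-0.15,-1.25,1.45,0.4,0.15,0,0,-0.311,-2.54,2.93,1.2,0.15,0,0,-0.311,-2.54,2.93,1.2,0.15])

```text
time: 2.25
tool_pos: [0.4923, -0.357, 0.1788]
ee_rot: [3.139, -0.002, 3.084]
wrist_force: [-0.3, -0.5, -0.6]
width: 0.0396
finger_force: 0.0
```

```bash
python3 - <<'E'
from h import *
s=snap("wrist"); P=cloud(s); o=robot.get_obs(); print(o["time"],o["tool_pos"],o["ee_rot"])
q=P.reshape(-1,3); q=q[(q[:,2]>.112)&(q[:,2]<.14)&(abs(q[:,0]-.49)<.09)&(abs(q[:,1]+.358)<.04)]
print(len(q)); 
if len(q): print(np.percentile(q,[2,50,98],axis=0),cv2.fitLine(q[:,:2].astype(np.float32),cv2.DIST_HUBER,0,.01,.01).ravel())
cv2.imwrite("pics/w1.png",s["image"][:,:,::-1])
E
```

```text
2.3 [ 0.49139229 -0.35797604  0.17952232] [ 3.14070466e+00 -1.91333837e-03  3.08066415e+00]
2419
[[ 0.43888128 -0.36631351  0.12165056]
 [ 0.4851126  -0.35906645  0.12975957]
 [ 0.54052986 -0.35213421  0.13191994]] [ 0.9985098 -0.0545721  0.4864606 -0.359094 ]
```

View pics/w1.png

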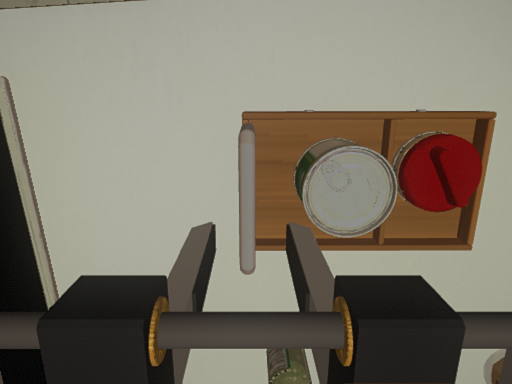

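The wrist view shows the bar (col 247, rows 125–272) centred between the open fingers (cols 210–290), with the tin clear at cols 297–395. I'll descend and grip.

move_arm(deltas=[0,0,0,0,-0.1,2.5,0.15,0,0,0,0,-0.1,5,0.15,0,0,0,0,-0.1,7.2,0.15,0,0,0,0,-0.1,7.2,0.3,0,0,0,0,-0.1,7.2,0.6,0,0,0,0,-0.1,7.2,0.8,0,0,0,0,-0.1,7.2,0.95,0,0,0,0,-0.1,7.2,0.95])

```text
time: 3.1
tool_pos: [0.492, -0.3604, 0.1106]
ee_rot: [-3.139, 0.003, 3.081]
wrist_force: [-0.4, -0.0, 3.9]
width: 0.0112
finger_force: 30.0
```

```bash
cat > pose.py <<'E'
from meas import *
def caddy(s=None):
    s=s or snap("top"); P=cloud(s); m=wood(s)
    # rim by depth: height band near 60 in the caddy's column region, connected largest
    b=((P[:,:,2]>.05)&(P[:,:,2]<.07)&(P[:,:,0]>.40)&(P[:,:,0]<.63)&(m>0)&(P[:,:,1]<.06)).astype(np.uint8)
    b=cv2.morphologyEx(b,cv2.MORPH_CLOSE,np.ones((7,7)))
    n,l,st,c=cv2.connectedComponentsWithStats(b); i=1+np.argmax(st[1:,4])
    X=P[(l==i)&(m>0)&(P[:,:,2]>.05)&(P[:,:,2]<.07)][:,:2].astype(np.float32)
    return cv2.minAreaRect(X), s
if __name__=="__main__":
    o=robot.get_obs(); print(o["time"],o["tool_pos"].round(4),o["ee_rot"].round(4),o["wrist_force"].round(2),o["wrist_torque"].round(3),o["width"],o["finger_force"])
    r,s=caddy(); print(r)
E
python3 pose.py
```

```text
3.1 [ 0.492  -0.3604  0.1106] [-3.1394e+00  2.6000e-03  3.0805e+00] [-0.45 -0.01  3.93] [ 0.14  -0.087  0.011] 0.011234479901145919 29.99965488910675
((0.497064471244812, -0.2546336054801941), (0.21480442583560944, 0.12500976026058197), 86.24043273925781)
```

move_arm(deltas=[0,0,0,0,0,0,0.95,0,0,0,0,0,0,0.95])

```text
time: 3.35
tool_pos: [0.492, -0.3605, 0.1105]
ee_rot: [-3.139, 0.003, 3.081]
wrist_force: [-0.7, 0.2, 6.2]
width: 0.0107
finger_force: 30.0
```

```bash
python3 pose.py
```

```text
3.35 [ 0.492  -0.3605  0.1105] [-3.1391e+00  2.6000e-03  3.0807e+00] [-0.74  0.24  6.25] [ 0.074 -0.042  0.005] 0.01065335684496595 29.99997854232788
((0.49704959988594055, -0.2548784613609314), (0.2154306322336197, 0.12482859194278717), 86.17929077148438)
```

move_arm(deltas=[0,0,0,0,0,-0.2,0.95,0,0,0,0,0,-0.2,0.95])

```text
time: 3.6
tool_pos: [0.4916, -0.3598, 0.1106]
ee_rot: [-3.141, 0.001, 3.081]
wrist_force: [1.2, -1.0, 1.5]
width: 0.0108
finger_force: 30.0
```

```bash
python3 pose.py
```

```text
3.6 [ 0.4916 -0.3598  0.1106] [-3.1411e+00  8.0000e-04  3.0808e+00] [ 1.21 -1.02  1.46] [-0.026 -0.264 -0.035] 0.010755936680743854 29.997816681861877
((0.4969134032726288, -0.2535622715950012), (0.21473947167396545, 0.12482627481222153), 86.23821258544922)
```

```bash
cat > plan.py <<'E'
import numpy as np, json, sys
from scipy.interpolate import CubicHermiteSpline
# commanded handle pose: x,y,heading ; path of axle x(y)
def run(x0,y0,s0,x1,y1,s1,step,n,cmd,ystart):
    c=CubicHermiteSpline([y0,y1],[x0,x1],[s0,s1]); rows=[]; y=ystart
    hx,hy,hth=cmd
    f=np.array([np.cos(hth),np.sin(hth)]); tx=np.array([-f[1],f[0]])  # tool y = f, tool x = f rotated +90deg
    for k in range(n):
        sl=float(c(y,1)) if y<y1 else s1; y+=step/np.hypot(1,sl)
        xx=float(c(y)) if y<y1 else x1+s1*(y-y1); sl=float(c(y,1)) if y<y1 else s1
        th=np.pi/2-np.arctan(sl); p=np.array([xx,y])-.03*np.array([np.cos(th),np.sin(th)])
        d=p-[hx,hy]; rz=-(th-hth)
        rows+=[0,0,round(rz,3),round(100*d@tx,2),round(100*d@f,2),0,.95]
    print(rows); print("cmd end",[round(float(v),5) for v in (*p,th)],"axle y",round(y,4))
E
python3 - <<'E'
from plan import run
import numpy as np
th=np.radians(86.8); cmd=(.4914,-.359,th); a=(cmd[0]+.03*np.cos(th),cmd[1]+.03*np.sin(th)); print(a)
run(*a,1/np.tan(th),.5348,-.107,0,.006,8,cmd,a[1])
E
```

```text
(np.float64(0.49307464514979493), np.float64(-0.32904677707454055))
[0, 0, np.float64(0.024), np.float64(0.06), np.float64(0.6), 0, 0.95, 0, 0, np.float64(0.046), np.float64(0.11), np.float64(1.2), 0, 0.95, 0, 0, np.float64(0.066), np.float64(0.14), np.float64(1.81), 0, 0.95, 0, 0, np.float64(0.085), np.float64(0.15), np.float64(2.41), 0, 0.95, 0, 0, np.float64(0.103), np.float64(0.14), np.float64(3.01), 0, 0.95, 0, 0, np.float64(0.119), np.float64(0.13), np.float64(3.62), 0, 0.95, 0, 0, np.float64(0.134), np.float64(0.09), np.float64(4.22), 0, 0.95, 0, 0, np.float64(0.147), np.float64(0.05), np.float64(4.82), 0, 0.95]
cmd end [0.4936, -0.31087, 1.36814] axle y -0.2815
```

move_arm(deltas=[0,0,0.024,0.06,0.6,0,0.95,0,0,0.046,0.11,1.2,0,0.95,0,0,0.066,0.14,1.81,0,0.95,0,0,0.085,0.15,2.41,0,0.95,0,0,0.103,0.14,3.01,0,0.95,0,0,0.119,0.13,3.62,0,0.95,0,0,0.134,0.09,4.22,0,0.95,0,0,0.147,0.05,4.82,0,0.95])

```text
time: 4.45
tool_pos: [0.4935, -0.311, 0.1106]
ee_rot: [-3.141, -0.0, 2.933]
wrist_force: [-0.8, -1.7, 2.4]
width: 0.0108
finger_force: 30.0
```

```bash
sed -i 's/rows+=\[.*/rows+=[0,0,round(float(rz),3),round(float(100*d@tx),2),round(float(100*d@f),2),0,.95]/' plan.py; python3 pose.py; python3 - <<'E'
from plan import run
import numpy as np
th=np.radians(86.8); cmd=(.4914,-.359,th); a=(cmd[0]+.03*np.cos(th),cmd[1]+.03*np.sin(th))
run(*a,1/np.tan(th),.5348,-.107,0,.006,8,(.4936,-.31087,1.36814),-.2815)
E
```

```text
4.45 [ 0.4935 -0.311   0.1106] [-3.1414e+00 -5.0000e-04  2.9327e+00] [-0.77 -1.68  2.44] [-0.129  0.065  0.162] 0.01081426385520761 30.025392472743988
((0.5137765407562256, -0.18539927899837494), (0.17133449018001556, 0.11671319603919983), 78.52197265625)
[0, 0, 0.012, 0.03, 0.6, 0, 0.95, 0, 0, 0.022, 0.05, 1.2, 0, 0.95, 0, 0, 0.031, 0.06, 1.8, 0, 0.95, 0, 0, 0.039, 0.07, 2.4, 0, 0.95, 0, 0, 0.046, 0.06, 3.0, 0, 0.95, 0, 0, 0.051, 0.05, 3.6, 0, 0.95, 0, 0, 0.055, 0.03, 4.2, 0, 0.95, 0, 0, 0.058, 0.0, 4.8, 0, 0.95]
cmd end [0.50325, -0.26381, 1.31023] axle y -0.2348
```

move_arm(deltas=[0,0,0.012,0.03,0.6,0,0.95,0,0,0.022,0.05,1.2,0,0.95,0,0,0.031,0.06,1.8,0,0.95,0,0,0.039,0.07,2.4,0,0.95,0,0,0.046,0.06,3.0,0,0.95,0,0,0.051,0.05,3.6,0,0.95,0,0,0.055,0.03,4.2,0,0.95,0,0,0.058,0.0,4.8,0,0.95])

```text
time: 5.3
tool_pos: [0.5034, -0.264, 0.1105]
ee_rot: [-3.141, -0.001, 2.875]
wrist_force: [-3.6, -0.8, 5.0]
width: 0.0112
finger_force: 30.0
```

```bash
python3 pose.py; python3 - <<'E'
from plan import run
import numpy as np
th=np.radians(86.8); cmd=(.4914,-.359,th); a=(cmd[0]+.03*np.cos(th),cmd[1]+.03*np.sin(th))
run(*a,1/np.tan(th),.5348,-.107,0,.006,8,(.50325,-.26381,1.31023),-.2348)
from h import *
s=snap("top"); c=s["image"][190:290,110:375][:,:,::-1]; cv2.imwrite("pics/t2.png",cv2.resize(c,None,fx=3,fy=3))
E
```

```text
5.3 [ 0.5034 -0.264   0.1105] [-3.1415e+00 -7.0000e-04  2.8754e+00] [-3.58 -0.85  4.98] [-0.039  0.532 -0.023] 0.011159640065481181 30.015803575515747
((0.5361565947532654, -0.13894087076187134), (0.1655842512845993, 0.1266544759273529), 75.35750579833984)
[0, 0, 0.002, 0.0, 0.6, 0, 0.95, 0, 0, 0.002, 0.0, 1.2, 0, 0.95, 0, 0, 0.001, 0.0, 1.8, 0, 0.95, 0, 0, -0.001, -0.01, 2.4, 0, 0.95, 0, 0, -0.004, -0.01, 3.0, 0, 0.95, 0, 0, -0.009, -0.02, 3.6, 0, 0.95, 0, 0, -0.015, -0.03, 4.2, 0, 0.95, 0, 0, -0.022, -0.05, 4.8, 0, 0.95]
cmd end [0.51606, -0.21753, 1.33211] axle y -0.1884
```

View pics/t2.png

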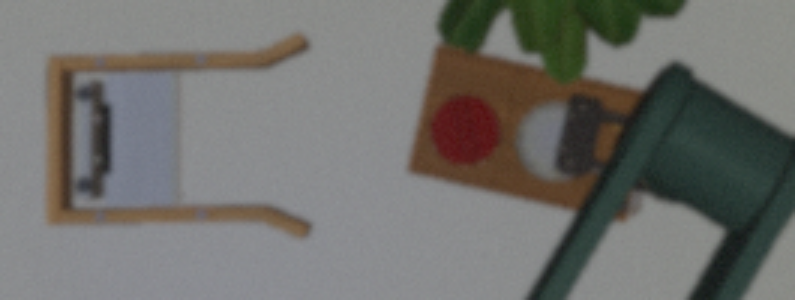

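The top crop shows the caddy yawed as planned, nose at about (422, 110) and still well short of the mouth (col 305), with the gripper on the bar. Continuing along the curve.

move_arm(deltas=[0,0,0.002,0,0.6,0,0.95,0,0,0.002,0,1.2,-0.05,0.95,0,0,0.001,0,1.8,-0.1,0.95,0,0,-0.001,-0.01,2.4,-0.1,0.95,0,0,-0.004,-0.01,3.0,-0.1,0.95,0,0,-0.009,-0.02,3.6,-0.1,0.95,0,0,-0.015,-0.03,4.2,-0.1,0.95,0,0,-0.022,-0.05,4.8,-0.1,0.95])

```text
time: 6.2
tool_pos: [0.517, -0.2177, 0.1108]
ee_rot: [3.141, 0.0, 2.898]
wrist_force: [0.3, -0.8, -2.8]
width: 0.0115
finger_force: 30.0
```

```bash
cat > edge.py <<'E'
from meas import *
# caddy line from nose: fit front edge & side edges of the wood blob at z=.06
def front(ymax=.055):
    s=snap("top"); m=wood(s); n,l,st,c=cv2.connectedComponentsWithStats(cv2.morphologyEx(m,cv2.MORPH_CLOSE,np.ones((3,3))))
    best=None
    for i in range(1,n):
        if st[i,4]>500:
            X=pts(s,l==i,.06); print(i,st[i],X[:,:2].min(0).round(4),X[:,:2].max(0).round(4))
            r=cv2.minAreaRect(X[:,:2].astype(np.float32)); print(r, cv2.boxPoints(r).round(4).tolist())
if __name__=="__main__": front()
E
python3 pose.py; python3 edge.py; python3 - <<'E'
from plan import run
import numpy as np
th=np.radians(86.8); cmd=(.4914,-.359,th); a=(cmd[0]+.03*np.cos(th),cmd[1]+.03*np.sin(th))
run(*a,1/np.tan(th),.5348,-.107,0,.006,8,(.51606,-.21753,1.33211),-.1884)
E
```

```text
6.2 [ 0.517  -0.2177  0.1108] [3.1412 0.     2.8984] [ 0.35 -0.77 -2.85] [-0.149 -0.106 -0.122] 0.011501688655325167 30.02718597650528
((0.5504575967788696, -0.08810050785541534), (0.156544491648674, 0.12604539096355438), 75.36843872070312)
9 [ 232  202   67   53 1396] [ 0.4704 -0.1958] [6.267e-01 1.000e-04]
((0.5478823781013489, -0.09770184010267258), (0.17928877472877502, 0.12601254880428314), 75.47412109375) [[0.4643999934196472, -0.16869999468326569], [0.5863999724388123, -0.20029999315738678], [0.6313999891281128, -0.02669999934732914], [0.5094000101089478, 0.004900000058114529]]
[0, 0, -0.008, -0.02, 0.6, 0, 0.95, 0, 0, -0.018, -0.04, 1.2, 0, 0.95, 0, 0, -0.029, -0.06, 1.8, 0, 0.95, 0, 0, -0.041, -0.08, 2.4, 0, 0.95, 0, 0, -0.055, -0.09, 3.0, 0, 0.95, 0, 0, -0.07, -0.1, 3.6, 0, 0.95, 0, 0, -0.087, -0.1, 4.2, 0, 0.95, 0, 0, -0.105, -0.1, 4.8, 0, 0.95]
cmd end [0.52837, -0.17111, 1.43736] axle y -0.1414
```

move_arm(deltas=[0,0,-0.008,-0.02,0.6,0,0.95,0,0,-0.018,-0.04,1.2,0.05,0.95,0,0,-0.029,-0.06,1.8,0.05,0.95,0,0,-0.041,-0.08,2.4,0.05,0.95,0,0,-0.055,-0.09,3.0,0.05,0.95,0,0,-0.07,-0.1,3.6,0.05,0.95,0,0,-0.087,-0.1,4.2,0.05,0.95,0,0,-0.105,-0.1,4.8,0.05,0.95])

```text
time: 7.1
tool_pos: [0.5294, -0.1715, 0.111]
ee_rot: [3.142, 0.0, 3.004]
wrist_force: [1.4, -0.7, -3.4]
width: 0.0105
finger_force: 30.1
```

```bash
python3 pose.py; python3 edge.py; python3 - <<'E'
from plan import run
import numpy as np
th=np.radians(86.8); cmd=(.4914,-.359,th); a=(cmd[0]+.03*np.cos(th),cmd[1]+.03*np.sin(th))
run(*a,1/np.tan(th),.5348,-.107,0,.005,8,(.52837,-.17111,1.43736),-.1414)
from h import *
s=snap("top"); c=s["image"][190:290,110:375][:,:,::-1]; cv2.imwrite("pics/t3.png",cv2.resize(c,None,fx=3,fy=3))
E
```

```text
7.1 [ 0.5294 -0.1715  0.111 ] [3.1416e+00 2.0000e-04 3.0043e+00] [ 1.36 -0.67 -3.38] [-0.031 -0.357 -0.153] 0.010495181423036544 30.077261924743652
((0.5488839149475098, -0.04244040697813034), (0.16274569928646088, 0.12406276166439056), 81.48963928222656)
8 [ 216  205   61   47 1285] [ 0.4808 -0.1318] [0.6196 0.0473]
((0.5476114749908447, -0.04194965213537216), (0.16485583782196045, 0.12368565797805786), 81.58130645751953) [[0.47440001368522644, -0.1143999993801117], [0.5967000126838684, -0.13249999284744263], [0.6208999752998352, 0.030500000342726707], [0.4984999895095825, 0.04859999939799309]]
[0, 0, -0.016, -0.04, 0.5, 0, 0.95, 0, 0, -0.033, -0.08, 1.0, 0, 0.95, 0, 0, -0.052, -0.12, 1.5, 0, 0.95, 0, 0, -0.071, -0.15, 2.0, 0, 0.95, 0, 0, -0.092, -0.17, 2.5, 0, 0.95, 0, 0, -0.113, -0.18, 3.01, 0, 0.95, 0, 0, -0.133, -0.18, 3.51, 0, 0.95, 0, 0, -0.133, -0.11, 4.01, 0, 0.95]
cmd end [0.5348, -0.13154, 1.5708] axle y -0.1015
```

View pics/t3.png

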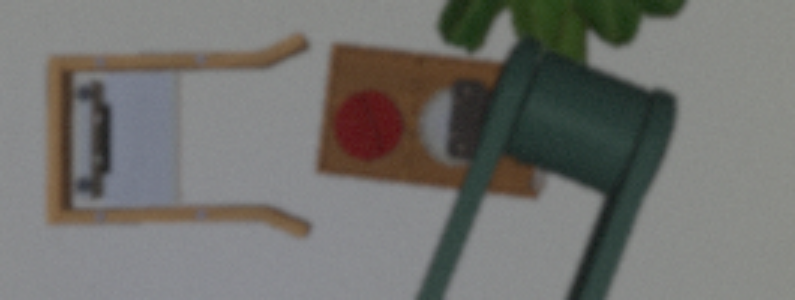

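The crop shows the nose at about col 325, just outside the mouth (col 308) and nearly square. I'll finish the turn with a small heading trim.

move_arm(deltas=[0,0,-0.018,-0.05,0.5,0.1,0.95,0,0,-0.036,-0.1,1.0,0.1,0.95,0,0,-0.056,-0.14,1.5,0.1,0.95,0,0,-0.076,-0.18,2.0,0.1,0.95,0,0,-0.098,-0.21,2.5,0.1,0.95,0,0,-0.12,-0.23,3.0,0.1,0.95,0,0,-0.141,-0.24,3.5,0.1,0.95,0,0,-0.141,-0.18,4.0,0.1,0.95])

```text
time: 8.05
tool_pos: [0.5372, -0.1325, 0.1106]
ee_rot: [-3.141, 0.002, -3.138]
wrist_force: [0.8, -1.2, 2.6]
width: 0.0113
finger_force: 30.0
```

```bash
python3 pose.py; cat > look.py <<'E'
from meas import *
import sys
# lateral edges of caddy and bay walls in top view per column, on their planes
def edges(name=None):
    s=snap("top"); m=wood(s)
    if name: c=s["image"][190:290,110:375][:,:,::-1]; cv2.imwrite(name,cv2.resize(c,None,fx=3,fy=3))
    # timer-based/caddy: rows runs per column
    for c in range(140,262,6):
        v=np.nonzero(m[195:280,c])[0]+195
        if not len(v): continue
        g=np.split(v,np.nonzero(np.diff(v)>2)[0]+1)
        print(c,"y%.3f"%onz(s,c,235,.055)[1],[(int(a[0]),int(a[-1]),*[round(float(onz(s,c,e,.055)[0]),4) for e in (a[0]-.5,a[-1]+.5)]) for a in g])
edges(sys.argv[1] if len(sys.argv)>1 else None)
E
python3 look.py pics/t4.png
```

```text
8.05 [ 0.5372 -0.1325  0.1106] [-3.1408e+00  1.6000e-03 -3.1385e+00] [ 0.8  -1.24  2.59] [-0.164 -0.261  0.005] 0.011255016875929488 30.001301765441895
((0.5363278985023499, -0.004650585353374481), (0.12734024226665497, 0.12357138097286224), 88.5331802368164)
140 y0.272 [(211, 212, 0.6111, 0.6052), (261, 262, 0.4635, 0.4577)]
146 y0.255 [(209, 212, 0.6165, 0.6046), (261, 262, 0.463, 0.4572)]
152 y0.237 [(210, 211, 0.613, 0.607), (261, 262, 0.4625, 0.4567)]
158 y0.219 [(209, 212, 0.6154, 0.6035), (261, 262, 0.462, 0.4562)]
164 y0.201 [(209, 211, 0.6149, 0.6059), (260, 262, 0.4644, 0.4556)]
170 y0.183 [(209, 211, 0.6143, 0.6054), (260, 262, 0.4639, 0.4551)]
182 y0.148 [(209, 211, 0.6132, 0.6043), (260, 262, 0.4629, 0.4541)]
188 y0.130 [(209, 211, 0.6127, 0.6037), (260, 261, 0.4623, 0.4565)]
194 y0.112 [(208, 211, 0.6151, 0.6032), (260, 261, 0.4618, 0.456)]
200 y0.095 [(207, 210, 0.6175, 0.6056), (260, 263, 0.4613, 0.4497)]
206 y0.077 [(203, 207, 0.6289, 0.614), (214, 254, 0.5962, 0.4754), (263, 265, 0.4521, 0.4433)]
212 y0.059 [(213, 229, 0.5986, 0.5483), (247, 254, 0.4983, 0.4749)]
218 y0.041 [(213, 226, 0.598, 0.5566), (249, 254, 0.4919, 0.4744)]
224 y0.024 [(213, 227, 0.5975, 0.5531), (248, 254, 0.4943, 0.4739)]
230 y0.006 [(213, 234, 0.597, 0.532), (242, 254, 0.5114, 0.4734)]
236 y-0.012 [(213, 227, 0.5964, 0.552), (240, 254, 0.5167, 0.4728)]
242 y-0.030 [(212, 221, 0.5988, 0.5692), (246, 253, 0.4986, 0.4752)]
248 y-0.047 [(212, 218, 0.5983, 0.5776)]
254 y-0.065 [(212, 217, 0.5977, 0.58), (253, 253, 0.4771, 0.4742)]
260 y-0.083 [(242, 253, 0.5088, 0.4737)]
```

View pics/t4.png

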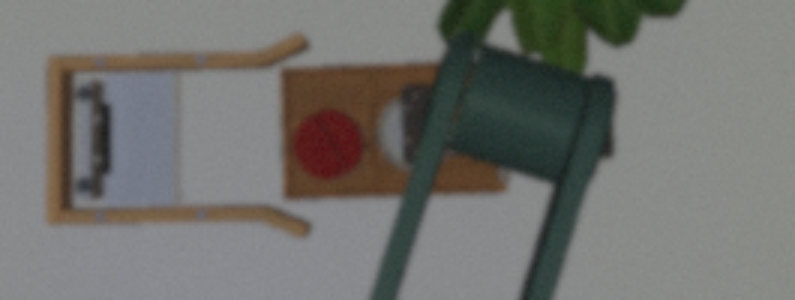

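The crop shows the nose just inside the flare (col 285), square but about 1 px high of the middle line. I'll measure that at sub-pixel level before the throat.

```bash
cat > sub.py <<'E'
from meas import *
# sub-pixel row of wood edges (half-height of saturation) per column -> x on plane, line fits
def prof(s):
    h=cv2.cvtColor(s["image"],cv2.COLOR_RGB2HSV)[:,:,1].astype(float); return cv2.GaussianBlur(h,(1,5),0)
def edge(S,c,r0,r1):
    p=S[r0:r1+1,c]; lo,hi=p[0],p[-1]; t=(lo+hi)/2; k=np.nonzero((p[:-1]-t)*(p[1:]-t)<=0)[0]
    return r0+k[0]+(t-p[k[0]])/(p[k[0]+1]-p[k[0]]) if len(k) and abs(hi-lo)>25 else None
def line(s,S,cols,r0,r1,z):
    Q=[onz(s,c,e,z)[:2] for c in cols for e in [edge(S,c,r0,r1)] if e is not None]
    Q=np.array(Q); a=np.polyfit(Q[:,1],Q[:,0],1); r=Q[:,0]-np.polyval(a,Q[:,1]); k=abs(r)<.003; a=np.polyfit(Q[k,1],Q[k,0],1)
    return a,len(Q),r.std()
def bay(s,S):
    # wall strip centres: outermost edges, outside faces
    A=line(s,S,range(140,190),204,210,.05); B=line(s,S,range(140,190),268,261,.05) if 0 else None
    return A
E
python3 - <<'E'
from sub import *
s=snap("top"); S=prof(s)
for c in (150,180,210,225): print(c,S[200:218,c].astype(int).tolist(),S[248:270,c].astype(int).tolist())
def cen(c0,c1,r0,r1,z):  # weighted centroid of a thin wall's saturation
    Q=[]
    for c in range(c0,c1):
        p=S[r0:r1,c]-np.r_[S[r0:r0+2,c],S[r1-2:r1,c]].mean(); p=np.clip(p-15,0,None)
        if p.sum()>40: Q.append(onz(s,c,r0+(p*np.arange(len(p))).sum()/p.sum(),z)[:2])
    Q=np.array(Q); return np.polyfit(Q[:,1]-.15,Q[:,0],1),len(Q)
print("walls",cen(142,192,203,217,.05),cen(142,192,254,268,.05))
print("caddy R",line(s,S,range(208,246),207,217,.06),"L",line(s,S,list(range(208,246)),260,249,.06) if 0 else "")
Q=[]
for c in range(208,246):
    p=S[249:261,c]; t=(p[0:3].mean()+p[-3:].mean())/2; k=np.nonzero((p[:-1]>=t)&(p[1:]<t))[0]
    if len(k): Q.append(onz(s,c,249+k[-1]+(p[k[-1]]-t)/(p[k[-1]]-p[k[-1]+1]),.06)[:2])
Q=np.array(Q); print("caddy L",np.polyfit(Q[:,1],Q[:,0],1),len(Q))
E
```

```text
150 [3, 2, 2, 2, 2, 4, 10, 25, 52, 81, 98, 100, 83, 52, 29, 24, 29, 33] [33, 34, 35, 36, 37, 36, 35, 33, 31, 27, 26, 42, 72, 95, 95, 73, 41, 17, 7, 6, 7, 7]
180 [4, 3, 3, 3, 4, 6, 17, 40, 67, 89, 99, 91, 64, 30, 9, 2, 2, 2] [4, 5, 5, 5, 5, 6, 6, 6, 7, 15, 36, 65, 86, 91, 79, 54, 27, 11, 8, 10, 11, 11]
210 [20, 43, 70, 92, 100, 92, 67, 36, 14, 6, 7, 21, 51, 88, 115, 126, 128, 129] [134, 130, 128, 128, 130, 128, 112, 79, 42, 17, 8, 7, 8, 10, 22, 50, 82, 101, 104, 89, 60, 29]
225 [3, 4, 5, 5, 4, 3, 3, 3, 3, 5, 12, 31, 64, 100, 125, 136, 139, 141] [137, 134, 136, 136, 132, 122, 98, 62, 28, 10, 6, 6, 6, 6, 6, 6, 6, 7, 9, 10, 9, 8]
walls (array([0.00898434, 0.60941492]), 50) (array([0.00768133, 0.45898126]), 45)
caddy R (array([-0.01560337,  0.59850651]), 38, np.float64(0.0005563765447632889)) L 
caddy L [-0.01568946  0.47378396] 38
```

move_arm(deltas=[0,0,0,0,0.5,0,0.95,0,0,0,0.01,1.0,-0.05,0.95,0,0,0,0.01,1.5,-0.05,0.95,0,0,0,0.02,2.0,-0.05,0.95,0,0,0,0.02,2.5,-0.05,0.95,0,0,0,0.02,3.0,-0.05,0.95,0,0,0,0.03,3.5,-0.05,0.95,0,0,0,0.03,4.0,-0.05,0.95])

```text
time: 9.0
tool_pos: [0.5364, -0.0923, 0.1106]
ee_rot: [-3.141, 0.001, -3.139]
wrist_force: [4.2, -2.2, 1.8]
width: 0.0113
finger_force: 30.0
```

```bash
cat > both.py <<'E'
from sub import *
import sys
o=robot.get_obs(); print(o["time"],o["tool_pos"].round(4),(np.array(o["ee_rot"])%(2*np.pi)).round(4),"F",o["wrist_force"].round(2),"T",o["wrist_torque"].round(3),"w",round(o["width"],4))
s=snap("top"); S=prof(s)
c0,c1=int(sys.argv[1]),int(sys.argv[2])   # columns of caddy seen
if len(sys.argv)>3: c=s["image"][190:290,110:375][:,:,::-1]; cv2.imwrite(sys.argv[3],cv2.resize(c,None,fx=3,fy=3))
def cross(c,r0,r1,up):
    p=S[r0:r1,c]; 
    if up: p=p[::-1]
    t=(p[:3].mean()+p[-2:].mean())/2; k=np.nonzero((p[:-1]>=t)&(p[1:]<t))[0]
    if not len(k) or p[:3].mean()-p[-2:].mean()<50: return None
    e=k[-1]+(p[k[-1]]-t)/(p[k[-1]]-p[k[-1]+1]); return (r1-1-e) if up else r0+e
L={}
for n,(r0,r1,up) in {"R":(207,218,True),"L":(249,261,False)}.items():
    Q=[onz(s,c,e,.06)[:2] for c in range(c0,c1) for e in [cross(c,r0,r1,up)] if e is not None]
    Q=np.array(Q)
    if len(Q)>5: a=np.polyfit(Q[:,1],Q[:,0],1); L[n]=a; print(n,a.round(4),len(Q),(Q[:,0]-np.polyval(a,Q[:,1])).std().round(4))
if len(L)==2:
    a=(L["R"]+L["L"])/2; bx=lambda y:.5342+.0083*(y-.15)
    h=o["tool_pos"][1]; 
    print("rel heading(left+)",round(.0083-a[0],4),"e_handle",round((np.polyval(a,h)-bx(h))*1e3,2),"e_nose",round((np.polyval(a,h+.215)-bx(h+.215))*1e3,2))
E
python3 both.py 212 235
```

```text
9.0 [ 0.5364 -0.0923  0.1106] [3.1418e+00 6.0000e-04 3.1439e+00] F [ 4.19 -2.15  1.84] T [-0.165 -0.762  0.029] w 0.0113
R [-0.0065  0.5981] 23 0.0003
L [-0.0695  0.4756] 16 0.0013
rel heading(left+) 0.0463 e_handle 8.17 e_nose -1.79
```

move_arm(deltas=[0,0,-0.002,0,0.5,0,0.95,0,0,-0.004,0.01,1.0,0,0.95,0,0,-0.006,0.01,1.5,0,0.95,0,0,-0.008,0.02,2.0,0,0.95,0,0,-0.008,0.02,2.5,0,0.95,0,0,-0.008,0.02,3.0,0,0.95,0,0,-0.008,0.03,3.5,0,0.95,0,0,-0.008,0.03,4.0,0,0.95])

```text
time: 9.85
tool_pos: [0.5358, -0.0523, 0.1106]
ee_rot: [-3.141, 0.0, -3.131]
wrist_force: [4.4, -0.4, 4.3]
width: 0.0111
finger_force: 30.0
```

```bash
python3 both.py 213 228 pics/t5.png
```

```text
9.85 [ 0.5358 -0.0523  0.1106] [3.1418e+00 1.0000e-04 3.1518e+00] F [ 4.39 -0.38  4.34] T [-0.156 -0.801 -0.062] w 0.0111
L [-0.083   0.4733] 7 0.0003
```

View pics/t5.png

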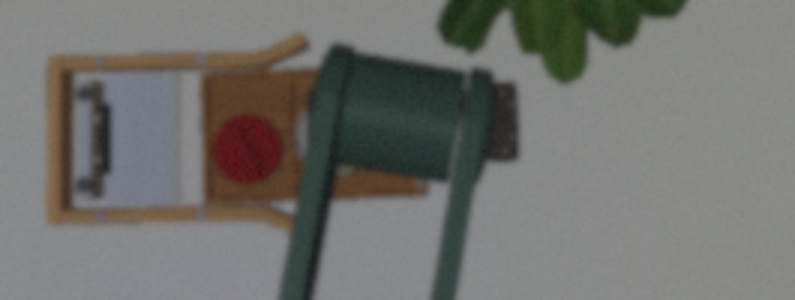

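The crop shows the nose (col 205) past the throat with even gaps to both walls, about 6 px each at 3x. I'll go straight on, then feel for the ridge.

move_arm(deltas=[0,0,0,0,0.5,0,0.95,0,0,0,0,1.0,-0.05,0.95,0,0,0,0,1.5,-0.1,0.95,0,0,0,0,2.0,-0.1,0.95,0,0,0,0,2.4,-0.1,0.95,0,0,0,0,2.8,-0.1,0.95,0,0,0,0,3.1,-0.1,0.95,0,0,0,0,3.3,-0.1,0.95])

```text
time: 10.7
tool_pos: [0.5347, -0.0192, 0.1108]
ee_rot: [3.141, -0.002, -3.131]
wrist_force: [0.9, -0.5, -1.0]
width: 0.0111
finger_force: 30.0
```

move_arm(deltas=[0,0,0,0,0.2,0,0.95,0,0,0,0,0.4,0,0.95,0,0,0,0,0.6,0,0.95,0,0,0,0,0.8,0,0.95,0,0,0,0,1.0,0,0.95,0,0,0,0,1.1,0,0.95,0,0,0,0,1.2,0,0.95])

```text
time: 11.4
tool_pos: [0.5348, -0.0075, 0.111]
ee_rot: [3.141, -0.001, -3.131]
wrist_force: [0.3, -0.5, -3.5]
width: 0.0111
finger_force: 30.0
```

move_arm(deltas=[0,0,0,0,0.1,0,0.95,0,0,0,0,0.2,0,0.95,0,0,0,0,0.3,0,0.95,0,0,0,0,0.4,0,0.95,0,0,0,0,0.5,0,0.95,0,0,0,0,0.6,0,0.95])

```text
time: 12.0
tool_pos: [0.5353, -0.0017, 0.1115]
ee_rot: [-3.141, 0.0, -3.131]
wrist_force: [-0.6, -1.0, -3.9]
width: 0.0108
finger_force: 30.0
```

move_arm(deltas=[0,0,0,0,0.1,0.05,0.95,0,0,0,0,0.2,0.1,0.95,0,0,0,0,0.3,0.1,0.95,0,0,0,0,0.4,0.1,0.95,0,0,0,0,0.5,0.1,0.95,0,0,0,0,0.6,0.1,0.95,0,0,0,0,0.7,0.1,0.95])

```text
time: 12.7
tool_pos: [0.5353, 0.0053, 0.1107]
ee_rot: [-3.141, 0.0, -3.131]
wrist_force: [-0.6, -0.3, -1.4]
width: 0.011
finger_force: 30.0
```

move_arm(deltas=[0,0,0,0,0.1,0,0.95,0,0,0,0,0.2,0,0.95,0,0,0,0,0.3,0,0.95,0,0,0,0,0.4,0,0.95,0,0,0,0,0.5,0,0.95,0,0,0,0,0.6,0,0.95])

```text
time: 13.3
tool_pos: [0.5352, 0.0114, 0.1107]
ee_rot: [-3.141, 0.0, -3.131]
wrist_force: [-0.6, -2.1, 0.8]
width: 0.0113
finger_force: 30.0
```

move_arm(deltas=[0,0,0,0,0.1,0,0.95,0,0,0,0,0.2,0,0.95,0,0,0,0,0.3,0,0.95,0,0,0,0,0.4,0,0.95])

```text
time: 13.7
tool_pos: [0.5352, 0.0154, 0.1107]
ee_rot: [-3.141, 0.0, -3.131]
wrist_force: [-1.8, -1.9, 1.4]
width: 0.0112
finger_force: 30.0
```

move_arm(deltas=[0,0,0,0,0.1,0,0.95,0,0,0,0,0.2,0,0.95,0,0,0,0,0.3,0,0.95,0,0,0,0,0.4,0,0.95])

```text
time: 14.1
tool_pos: [0.5351, 0.0194, 0.1106]
ee_rot: [-3.141, 0.0, -3.131]
wrist_force: [-2.0, -1.0, 1.7]
width: 0.0109
finger_force: 30.0
```

move_arm(deltas=[0,0,0,0,0.1,0,0.95,0,0,0,0,0.2,0,0.95,0,0,0,0,0.3,0,0.95])

```text
time: 14.4
tool_pos: [0.535, 0.022, 0.1106]
ee_rot: [-3.141, 0.0, -3.131]
wrist_force: [-1.3, -3.9, 2.6]
width: 0.0108
finger_force: 30.0
```

move_arm(deltas=[0,0,0,0,0.05,0,0.95,0,0,0,0,0.1,0,0.95,0,0,0,0,0.15,0,0.95,0,0,0,0,0.2,0,0.95])

```text
time: 14.8
tool_pos: [0.5349, 0.0226, 0.1107]
ee_rot: [-3.138, -0.0, -3.132]
wrist_force: [-2.2, -6.4, 2.8]
width: 0.011
finger_force: 30.0
```

```bash
python3 both.py 213 228
```

```text
14.8 [0.5349 0.0226 0.1107] [3.145 6.283 3.151] F [-2.24 -6.42  2.85] T [-1.139  0.271 -0.031] w 0.011
R [0.0577 0.5936] 14 0.0005
L [0.0084 0.4693] 8 0.0004
rel heading(left+) -0.0248 e_handle -0.95 e_nose 4.38
```

move_arm(deltas=[0,0,0,0,0.05,0,0.95,0,0,0,0,0.1,0,0.95,0,0,0,0,0.15,0,0.95])

```text
time: 15.15
tool_pos: [0.5349, 0.0232, 0.1107]
ee_rot: [-3.136, -0.0, -3.133]
wrist_force: [-2.6, -9.5, 3.2]
width: 0.0106
finger_force: 30.0
```

move_arm(deltas=[0,0,0,0,0.05,0,0.95,0,0,0,0,0.1,0,0.95])

```text
time: 15.35
tool_pos: [0.535, 0.0243, 0.1108]
ee_rot: [-3.137, 0.0, -3.133]
wrist_force: [-2.1, -7.7, 2.4]
width: 0.0111
finger_force: 30.0
```

move_arm(deltas=[0,0,0,0,0.05,0,0.95,0,0,0,0,0.1,0,0.95])

```text
time: 15.55
tool_pos: [0.5352, 0.0273, 0.1102]
ee_rot: [-3.141, 0.001, -3.132]
wrist_force: [-0.4, -3.0, 0.5]
width: 0.0108
finger_force: 30.0
```

move_arm(deltas=[0,0,0,0,0.05,0,0.95,0,0,0,0,0.1,0,0.95])

```text
time: 15.75
tool_pos: [0.5352, 0.0294, 0.1101]
ee_rot: [3.14, 0.001, -3.131]
wrist_force: [0.6, -0.0, -0.8]
width: 0.0112
finger_force: 30.0
```

move_arm(deltas=[0,0,0,0,0.05,0,0.95,0,0,0,0,0.1,0,0.95,0,0,0,0,0.15,0,0.95,0,0,0,0,0.2,0,0.95])

```text
time: 16.15
tool_pos: [0.5347, 0.0312, 0.1101]
ee_rot: [3.141, -0.001, -3.131]
wrist_force: [0.8, 0.1, -2.1]
width: 0.0112
finger_force: 30.0
```

move_arm(deltas=[0,0,0,0,0.05,0,0.95,0,0,0,0,0.1,0,0.95,0,0,0,0,0.15,0,0.95,0,0,0,0,0.2,0,0.95])

```text
time: 16.55
tool_pos: [0.5346, 0.0331, 0.1101]
ee_rot: [3.141, -0.001, -3.131]
wrist_force: [-0.7, -0.2, -3.0]
width: 0.011
finger_force: 30.0
```

move_arm(deltas=[0,0,0,0,0.05,0.05,0.95,0,0,0,0,0.1,0.05,0.95,0,0,0,0,0.15,0.05,0.95,0,0,0,0,0.2,0.05,0.95])

```text
time: 16.95
tool_pos: [0.5348, 0.035, 0.1101]
ee_rot: [3.141, -0.0, -3.131]
wrist_force: [-0.9, 0.5, -0.9]
width: 0.0111
finger_force: 30.0
```

move_arm(deltas=[0,0,0,0,0.05,0,0.95,0,0,0,0,0.1,0,0.95,0,0,0,0,0.15,0,0.95])

```text
time: 17.25
tool_pos: [0.5349, 0.0365, 0.1101]
ee_rot: [3.141, 0.0, -3.131]
wrist_force: [-0.5, -0.1, -1.0]
width: 0.0109
finger_force: 30.0
```

move_arm(deltas=[0,0,0,0,0.05,0,0.95,0,0,0,0,0.1,0,0.95,0,0,0,0,0.15,0,0.95])

```text
time: 17.55
tool_pos: [0.5349, 0.0379, 0.1102]
ee_rot: [3.142, 0.0, -3.131]
wrist_force: [-1.2, 1.5, -0.2]
width: 0.0111
finger_force: 30.0
```

move_arm(deltas=[0,0,0,0,0.05,0,0.95,0,0,0,0,0.1,0,0.95,0,0,0,0,0.15,0,0.95])

```text
time: 17.85
tool_pos: [0.5349, 0.0394, 0.1102]
ee_rot: [-3.142, 0.0, -3.131]
wrist_force: [-1.1, 1.7, 0.5]
width: 0.0112
finger_force: 30.0
```

move_arm(deltas=[0,0,0,0,0.05,0,0.95,0,0,0,0,0.1,0,0.95,0,0,0,0,0.15,0,0.95])

```text
time: 18.15
tool_pos: [0.5348, 0.0406, 0.1102]
ee_rot: [-3.141, 0.0, -3.131]
wrist_force: [-2.0, 1.1, 1.3]
width: 0.0109
finger_force: 30.0
```

move_arm(deltas=[0,0,0,0,0.05,0,0.95,0,0,0,0,0.1,0,0.95,0,0,0,0,0.15,0,0.95])

```text
time: 18.45
tool_pos: [0.5348, 0.0414, 0.1103]
ee_rot: [-3.14, 0.0, -3.132]
wrist_force: [-3.2, -2.0, 3.1]
width: 0.011
finger_force: 30.0
```

move_arm(deltas=[0,0,0,0,0.05,0,0.95,0,0,0,0,0.1,0,0.95,0,0,0,0,0.15,0,0.95,0,0,0,0,0.2,0,0.95])

```text
time: 18.85
tool_pos: [0.5348, 0.0424, 0.1103]
ee_rot: [-3.138, -0.0, -3.132]
wrist_force: [-4.1, -6.3, 5.0]
width: 0.0111
finger_force: 30.0
```

move_arm(deltas=[0,0,0,0,0.05,0,0.95,0,0,0,0,0.1,0,0.95,0,0,0,0,0.1,0,0.95])

```text
time: 19.15
tool_pos: [0.5348, 0.0427, 0.1103]
ee_rot: [-3.136, -0.0, -3.133]
wrist_force: [-3.8, -7.0, 4.3]
width: 0.0108
finger_force: 30.0
```

move_arm(deltas=[0,0,0,0,0.05,-0.05,0.95,0,0,0,0,0.1,-0.1,0.95,0,0,0,0,0.15,-0.1,0.95,0,0,0,0,0.2,-0.1,0.95,0,0,0,0,0.2,-0.1,0.95])

```text
time: 19.65
tool_pos: [0.5348, 0.0435, 0.1105]
ee_rot: [-3.134, -0.0, -3.133]
wrist_force: [-1.7, -9.1, 1.8]
width: 0.0108
finger_force: 30.0
```

move_arm(deltas=[0,0,0,0,0.05,0,0.95,0,0,0,0,0.1,0,0.95,0,0,0,0,0.1,0,0.95])

```text
time: 19.95
tool_pos: [0.5349, 0.0439, 0.1105]
ee_rot: [-3.133, -0.0, -3.133]
wrist_force: [-1.7, -10.3, 1.3]
width: 0.0112
finger_force: 30.0
```

move_arm(deltas=[0,0,0,0,0.05,0,0.95,0,0,0,0,0.1,0,0.95,0,0,0,0,0.15,0,0.95,0,0,0,0,0.2,0,0.95,0,0,0,0,0.2,0,0.95])

```text
time: 20.45
tool_pos: [0.5349, 0.0447, 0.1107]
ee_rot: [-3.131, -0.0, -3.134]
wrist_force: [-1.8, -13.6, 1.0]
width: 0.0106
finger_force: 30.0
```

move_arm(deltas=[0,0,0,0,0.05,0,0.95,0,0,0,0,0.08,0,0.95,0,0,0,0,0.08,0,0.95,0,0,0,0,0.08,0,0.95])

```text
time: 20.85
tool_pos: [0.5349, 0.045, 0.1108]
ee_rot: [-3.13, -0.0, -3.134]
wrist_force: [-1.9, -15.2, 2.3]
width: 0.0114
finger_force: 30.0
```

move_arm(deltas=[0,0,0,0,-0.2,0,0.95,0,0,0,0,-0.4,0,0.95,0,0,0,0,-0.6,0,0.95,0,0,0,0,-0.8,0,0.95,0,0,0,0,-0.8,0,0.95])

```text
time: 21.35
tool_pos: [0.5349, 0.042, 0.1104]
ee_rot: [-3.14, -0.0, -3.132]
wrist_force: [-1.5, -4.3, -0.1]
width: 0.0109
finger_force: 30.0
```

```bash
python3 both.py 195 215; python3 - <<'E'
from h import *
s=snap("side"); c=s["image"][130:300,150:310][:,:,::-1]; cv2.imwrite("pics/s6.png",cv2.resize(c,None,fx=3.5,fy=3.5,interpolation=cv2.INTER_CUBIC))
E
```

```text
21.35 [0.5349 0.042  0.1104] [3.1433 6.283  3.1509] F [-1.52 -4.32 -0.05] T [-0.798  0.049 -0.015] w 0.0109
L [0.0406 0.467 ] 12 0.0002
```

View pics/s6.png

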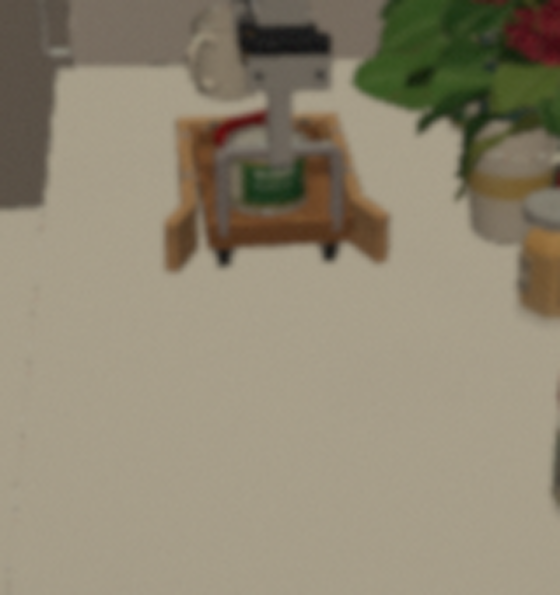

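The side crop shows the caddy centred in the bay on all its wheels, with the tin and timer standing and the handle outside the bay. I'll relax the push, then open.

move_arm(deltas=[0,0,0,0,-0.1,0,0.95,0,0,0,-0.05,-0.2,0,0.95,0,0,0,-0.05,-0.2,0,0.95])

```text
time: 21.75
tool_pos: [0.535, 0.0416, 0.1105]
ee_rot: [3.141, -0.001, -3.131]
wrist_force: [-0.7, -2.4, -1.2]
width: 0.0114
finger_force: 30.0
```

move_arm(deltas=[0,0,0,0,-0.05,0,0.8,0,0,0,0,-0.05,0,0.6,0,0,0,0,-0.05,0,0.4,0,0,0,0,-0.05,0,0.2,0,0,0,0,-0.05,0,0.2,0,0,0,0,-0.05,0,0.2])

```text
time: 22.35
tool_pos: [0.5356, 0.0408, 0.1113]
ee_rot: [3.141, 0.001, -3.131]
wrist_force: [0.4, -0.2, -0.2]
width: 0.0372
finger_force: 0.0
```

```bash
python3 both.py 195 215; python3 - <<'E'
from h import *
s=snap("wrist"); P=cloud(s).reshape(-1,3); q=P[(P[:,2]>.112)&(P[:,2]<.14)&(abs(P[:,0]-.53)<.08)&(abs(P[:,1]-.04)<.03)]
print(len(q),np.percentile(q,[2,50,98],axis=0).round(4) if len(q) else "")
E
```

```text
22.35 [0.5356 0.0408 0.1113] [3.1415e+00 7.0000e-04 3.1519e+00] F [ 0.4  -0.18 -0.15] T [ 0.044 -0.154 -0.017] w 0.0372
L [0.0558 0.466 ] 12 0.0004
5129 [[0.4817 0.0133 0.1153]
 [0.5263 0.0409 0.1294]
 [0.5688 0.0668 0.1382]]
```

move_arm(deltas=[0,0,0,0,0,-1,0.2,0,0,0,0,0,-3,0.2,0,0,0,0,0,-6,0.2,0,0,0,0,0,-9,0.2,0,0,0,4,-4,-11,0.2,0,0,0,8,-8,-11,0.2,0,0,0,12,-12,-11,0.2,0,0,0,12,-12,-11,0.2])

```text
time: 23.25
tool_pos: [0.4146, -0.0825, 0.2226]
ee_rot: [-3.14, 0.002, -3.134]
wrist_force: [1.1, -0.1, -0.2]
width: 0.0377
finger_force: 0.0
```

```bash
cat > fin.py <<'E'
from h import *
s=snap("top"); P=cloud(s); c=s["image"][190:290,110:375][:,:,::-1]; cv2.imwrite("pics/t7.png",cv2.resize(c,None,fx=3,fy=3))
for n in("top","side"):
    Q=cloud(snap(n)).reshape(-1,3); q=Q[(Q[:,2]>.118)&(Q[:,2]<.14)&(abs(Q[:,0]-.535)<.08)&(abs(Q[:,1]-.04)<.035)]
    if len(q)>5: print(n,"handle",len(q),np.percentile(q,[2,50,98],axis=0).round(4).tolist())
o=robot.get_obs(); print(o["time"],o["tool_pos"],o["wrist_force"].round(2))
E
python3 fin.py; python3 both.py 192 228
```

```text
top handle 166 [[0.483, 0.0364, 0.1201], [0.5373, 0.0418, 0.1288], [0.5866, 0.0478, 0.1345]]
side handle 141 [[0.4841, 0.0308, 0.1197], [0.5352, 0.0369, 0.1269], [0.5846, 0.0441, 0.132]]
23.4 [ 0.4163908  -0.08124818  0.22213989] [ 0.42 -1.06 -0.37]
23.4 [ 0.4164 -0.0812  0.2221] [3.1420e+00 2.5000e-03 3.1492e+00] F [ 0.42 -1.06 -0.37] T [ 0.057 -0.149  0.013] w 0.0377
R [0.1842 0.5866] 17 0.0042
L [0.0677 0.4663] 16 0.0006
rel heading(left+) -0.1176 e_handle -16.1 e_nose 9.19
```

View pics/t7.png

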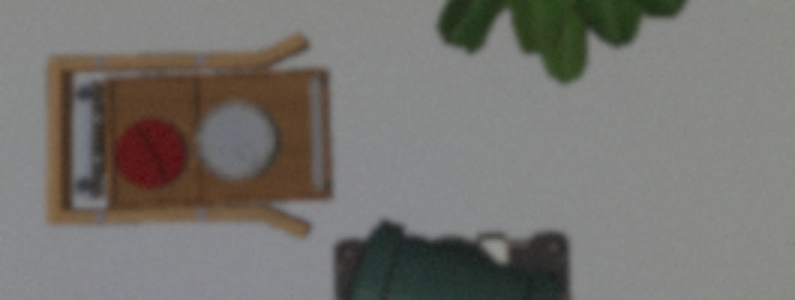

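The top crop shows the caddy square in the bay with its nose at the buffer (col 108), the timer and tin upright, and the arm well clear. Handing in.

```bash
python3 -c "
from bench import robot
print(robot.close_job())"
```

```text
the job is handed in; nothing more can be done
None
```

I parked the caddy square in the bay, pressed it against the buffer with about 15 N after its front wheels crossed the ridge, then let go and handed the job in at about 23 s; no verdict came back, and I never saw the castor angles directly.

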